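# Crimp the spray pump onto a perfume bottle with the hand crimper

## Task

Crimp the loose spray pump onto its bottle: take the hand crimper from its wooden cup, set it straight down over the pump until it sits fully home, and squeeze the two handles together just until you feel the aluminium skirt give and tuck in, no harder, or the glass neck will crack. Then let the jaws open, lift the crimper off and stand it upright in its wooden cup again, leaving the bottle standing in its rack and everything else undisturbed.

Things in the scene. Friction and masses are not known exactly. Their poses are not given: they have to be found in the camera images.
- crimper: Hand crimper, loose, upright, 0.25 kg, 142 mm tall: round steel head below, 42 mm across and 36 mm tall, jaws inside the mouth in its flat underside; two black-sleeved flat handles hinged on the head rise above. Origin: centre of the underside; z up the tool, y from handle to handle (squeeze along y). Mouth: a bell 31 mm wide at the rim, 25 mm at the throat 3 mm up.
- crimper_grip (a point): Where to hold the crimper: on its axis midway between the handles, 122 mm above its underside, 20 mm below the handle tops. Axes as the crimper. Sleeves are 20 mm wide (x), 9 mm thick, 78 to 142 mm above the underside. Free, they stand 62 mm apart over their outer faces here (67 mm at the top). A fingertip may reach 40 mm below this point.
- handle_l (a joint): Closing angle of each handle (both move alike), 0 open to 0.265 rad; outer spread at the grip point: 62 mm minus 164 mm per rad. A return spring opens them: 4 N on each handle starts to close them, 7 N closes them fully when empty. Carry the tool held at 60 mm spread (or under 4 N): below 58 mm the jaws may not pass over the pump, or catch it on lifting.
- crimper_seat (a point): Middle of the flat stop inside the crimper's head, on its axis 13 mm above the underside: it comes to rest on the pump's flat top when the tool is fully home (then within 1 mm of pump_top). The pump's skirt is 21 mm across and enters the 25 mm throat with about 2 mm to spare all round; a downward push of 5 to 10 N takes it home.
- pump_top (a point): Centre of the flat aluminium top (21 mm across) of the loose pump on the clear glass spray bottle, the only one in the rack with a bare pump; z up. A white stem 5.6 mm across stands 12 mm above it. It is 79 mm above the bottle's foot (bottle 38 mm across, 0.13 kg, loose with 1.5 mm play in its hole). The skirt to crimp is 4.5 to 9.5 mm below this point.
- skirt (a joint): How far the skirt is turned in, m: 0 loose, 0.0022 crimped. It gives at 13 to 19 N on each handle at the grip point, at a spread anywhere from 25 to 41 mm (setting of the adjusting ring and jaws unknown), then goes to 0.0022 by itself and stays: the load drops and the handles run in 4 to 6 mm. Then it climbs steeply: over 21 N a handle (80 N at the jaws) cracks the neck.
- bottle: The same glass spray bottle; origin at the centre of its foot, z up.
- holder_in (a point): Centre of the floor of the crimper's dark wooden cup, fixed on the table: 68 mm outer width, 26 mm tall, floor 6 mm above the table, inner width 53 mm low down and 47 mm at the rim. The crimper's underside stands on this point at the start and must stand there again at the end, in any yaw.
- rack: Pale wooden rack fixed on the table, 70 mm (x) by 196 mm (y), 30 mm tall, with three round holes 41 mm wide and 22 mm deep, 62 mm apart along y; origin at the centre of its underside. The spray bottle stands in one hole, two other bottles in the others.
- finished: Bystander: finished clear bottle with a tall black cap, 95 mm tall, 38 mm across, loose in the rack; origin at its foot.
- dropper: Bystander: amber dropper bottle with a black rubber bulb, 100 mm tall, 38 mm across, loose in the rack; origin at its foot.
- beaker: Bystander: glass beaker, 68 mm across, 82 mm tall, loose on the table; origin at its foot.
- oil: Bystander: small blue oil bottle with a white cap, 29 mm across, 74 mm tall, loose on the table; origin at its foot.

How it is judged (in metres and radians):
On the way, in this order (a step that is already met when the one before it is completed fails the run):
1. the crimper sits fully home over the pump, the skirt still loose (distance between crimper_seat and pump_top below 0.004 m and value of joint skirt below 0.0009 m), for 0.1 s.
2. the skirt has given and is tucked in, with the crimper over the pump (value of joint skirt above 0.0018 m and distance between crimper_seat and pump_top below 0.006 m), for 0.1 s.
At the end, for the whole second after the job is handed in: The skirt is tucked in (past 1.8 mm) and stays so; the crimper stands upright (within 6 degrees) in its wooden cup, underside within 10 mm of the middle of the cup's floor; the spray bottle stands upright (within 7 degrees) in its rack hole, within 10 mm of its start; both at rest, let go (value of joint skirt above 0.0018 m and distance between crimper and holder_in below 0.01 m and angle between crimper's own z axis and vertical below 0.1 rad and angle between bottle's own z axis and vertical below 0.12 rad and distance of bottle from where it was at the start of the episode below 0.01 m and linear speed of each of crimper, bottle below 0.02 m/s); the robot touches nothing.
It fails at once if the crimper presses on the bottle with more than 80 N in all, or the fingers with more than 10 N: the glass neck cracks (contact force between crimper and bottle above 80 N or contact force between the fingers and bottle above 10 N).
It fails at once if the spray bottle is pulled out of its rack hole or knocked over (distance of bottle from where it was at the start of the episode above 0.025 m or angle between bottle's own z axis and vertical above 0.35 rad).
It fails at once if another bottle or the beaker is shifted by more than 25 mm or knocked over (distance of any of finished, dropper, beaker, oil from where it was at the start of the episode above 0.025 m or angle between any of finished, dropper, beaker, oil's own z axis and vertical above 0.35 rad).
It fails at once if the crimper is dropped or laid over (angle between crimper's own z axis and vertical above 0.7 rad).
It also fails if it takes over 64 s, if anything falls off the work surface, if the arm or the gripper's body presses on something with over 40 N, if the wrist force passes 120 N, or if a joint passes its speed limit or range.

## Robot

A 6-joint arm with a two-finger parallel gripper is mounted at the origin on the work surface. World frame = base frame: x ahead of the robot, y to its left, z up, the work surface at z = 0. Lengths are in mm, angles in rad, forces in N, time in s.
With the tool pointing down it reaches from about 350 to 875 mm from the base axis. Payload 4.2 kg.
Tool frame: the origin (TCP) lies on the centre line of the jaws, within the pads' length; the fingertips stand 25 mm ahead of it and the grasp point (between the pads) lies 6 mm ahead of it; y points along the fingers, z is the direction in which the jaws open and shut, and the axes are right-handed (so a half turn about y gives the same grasp; the last joint's range is limited). The gripper opens to 87 mm and grips with 3 to 60 N. Pads are 19 mm wide; open, the fingers measure 117 mm over their backs; the gripper's body (75 mm by 190 mm) begins 51 mm behind the grasp point.
Start: joints at [-0.905, 0.385, 0.008, 0, -1.194, -0.259], TCP at [247.308, -573.967, 209.25] pointing down, gripper open.
Joint ranges: [-3.14, 3.14], [-1.21, 2.06], [-1.07, 1.41], [-3.16, 2.05], [-2.99, -0.16], [-3.1, 3.1]. Speed limits (rad/s): [2.79, 2.79, 3.14, 3.14, 3.14, 3.14].

## Interface

Orientations are given as [roll, pitch, yaw] about the fixed x, y, z axes, in that order (R = Rz(yaw) Ry(pitch) Rx(roll)).
In Python, from cell import readout, capture, robot gives the robot as it stands. The module is installed in compiled form; this text tells all that it offers.
- The arm moves only by the tool send_rows, never from a script. Its argument "deltas" is text: rows parted by semicolons, each of 5 numbers parted by spaces: the shift along the world's x, y, z in m, then the turn about the world's z in rad, then the finger opening in m, from 0 to 0.087. A call has 1 to 5 rows; each row is the pose to reach, as a shift and turn from the pose commanded when the call began; what a row does not reach only later rows make up. A row lasts 1/10 s, in which the tool goes at most 50 mm and 8.59 degrees, less where a joint would pass 70% of its speed; a pose out of reach is approached as far as the arm can. A call with a gripper value outside its range is refused whole. The fingers move at their own pace and stop on an object; "grip_force" is the grip in N (left out, the last holds). Time passes only in rows, so rows that repeat a pose let the fingers close. It gives the time, the measured TCP pose, the force and the opening at its end, in the units of the state.
- readout.get_obs(): the state, without advancing time (a new reading comes with each control period).
- capture(name): name is "side" or "top" or "wrist"; returns a dict with "pixels" (400x640x3 uint8, red, green, blue), "intrinsics" (3x3 intrinsics, pixels), "camera_from_world" (4x4, takes a point from world to camera coordinates). Camera axes: x right, y down, z forward; pixel columns grow to the right and rows downward; lengths in mm; the calibration is good to about 2 mm. The wrist camera is an equidistant fisheye: a pixel r from the principal point sees the ray r / f radians off the axis. A picture is of the moment at which its call begins. There is no depth.
- robot.finish_job(): hands the job in, once; it reports no verdict.
The state is a dict: "time_s": time; "joint_pos": joint angles; "qvel": joint speeds; "joint_efforts": joint torques, N m; "eef_pos": TCP position; "ee_rot": TCP orientation; "wrist_force": force on the tool from outside, world axes, zero at the start; "ft_torque": the same for the moment, N m; "opening": finger opening in mm.
Only numpy, scipy, OpenCV 4.12 (cv2) and the standard library are available. Lean on these libraries where they do the work, as an engineer would, in place of code of your own. Each camera call takes 0.05 s, during which the arm holds its last target. There are 200 camera calls.

## Working session

There is one attempt and no reset: what is moved stays moved. The work goes in short steps, Python scripts to look and compute and a tool call to move; the robot and the scene stay as the last step left them, time stands still between calls to the robot, and variables do not carry over. Pictures are saved under pics/ and viewed, about 8 in all and at most 12, crops included, and the job is handed in when it is done.

Besides the shell and the picture viewer there is one more tool, called after ">>>" as name(argument=value, ...) on one line, values as JSON. send_rows: Moves the arm, as the interface text tells. Its arguments: {"type":"object","properties":{"deltas":{"type":"string"},"grip_force":{"type":"number"}},"required":["deltas"]}

```bash
mkdir -p pics
cat > h.py <<'E'
import numpy as np, cv2
from cell import readout, capture, robot
def snap(n,f):
    c=capture(n); cv2.imwrite(f'pics/{f}.png',c['pixels'][:,:,::-1]); np.savez(f'pics/{f}.npz',**c); return c
def ray(c,u,v,fish=False):
    K=c['intrinsics'];T=c['camera_from_world'];x=(u-K[0,2])/K[0,0];y=(v-K[1,2])/K[1,1]
    if fish:
        r=np.hypot(x,y); d=np.array([x/r*np.sin(r),y/r*np.sin(r),np.cos(r)]) if r>0 else np.array([0,0,1.])
    else: d=np.array([x,y,1.])
    R=T[:3,:3];o=-R.T@T[:3,3];return o,R.T@d
def atz(c,u,v,z,fish=False):
    o,d=ray(c,u,v,fish);return np.round(o+d*(z-o[2])/d[2],1)
def proj(c,p,fish=False):
    T=c['camera_from_world'];q=T[:3,:3]@np.array(p,float)+T[:3,3];K=c['intrinsics']
    if fish:
        a=np.hypot(q[0],q[1]);t=np.arctan2(a,q[2]);x,y=q[:2]/a*t
    else: x,y=q[:2]/q[2]
    return np.round([K[0,0]*x+K[0,2],K[1,1]*y+K[1,2]],1)
E
python3 - <<'E'
from h import *
for n in('top','side'):
    c=snap(n,n+'0');o,_=ray(c,0,0);print(n,c['intrinsics'].tolist(),o,c['camera_from_world'][2,:3])
print(readout.get_obs())
E
```

```text
top [[519.5904650586574, 0.0, 315.2503952614444], [0.0, 519.5904650586574, 201.46343305153124], [0.0, 0.0, 1.0]] [ 363.93768148  -14.27293247 1280.65051909] [ 0.17432372 -0.01157791 -0.98462033]
side [[498.7089256769427, 0.0, 317.3492195981129], [0.0, 498.7089256769427, 198.45679738397118], [0.0, 0.0, 1.0]] [134.70720156 633.45579296 886.19552338] [ 0.36632006 -0.59711076 -0.71363041]
{'time_s': 0.1, 'joint_pos': array([-9.05407987e-01,  3.85464413e-01,  6.76526755e-03, -4.41058103e-04,
       -1.19400397e+00, -2.58621118e-01]), 'qvel': array([ 2.57184667e-04, -1.59148254e-03,  2.35918170e-03,  2.11608605e-03,
        7.28809478e-05,  3.43360251e-04]), 'joint_efforts': array([ 2.08875772e-04, -3.91690958e+01,  1.87935287e+01,  4.23190579e+00,
        1.34664119e-02, -7.10374206e-05]), 'eef_pos': array([ 247.07958043, -573.47092364,  208.27840923]), 'ee_rot': array([-1.56884811e+00,  9.14863640e-05,  4.06604637e-01]), 'wrist_force': array([ 0.02349727, -0.1199456 ,  0.57746474]), 'ft_torque': array([-0.04613318, -0.01909075, -0.01656861]), 'opening': 86.6643798879196}
```

View pics/top0.png

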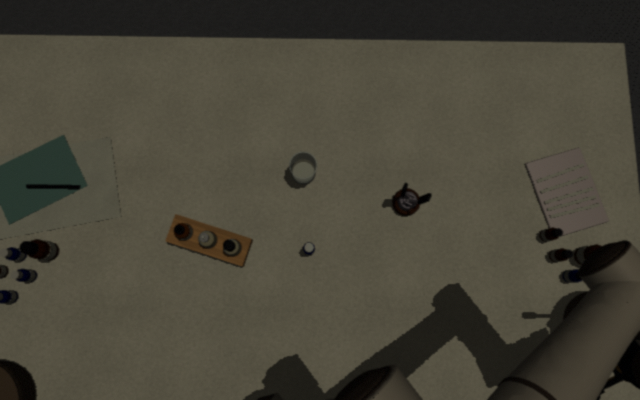

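View pics/side0.png

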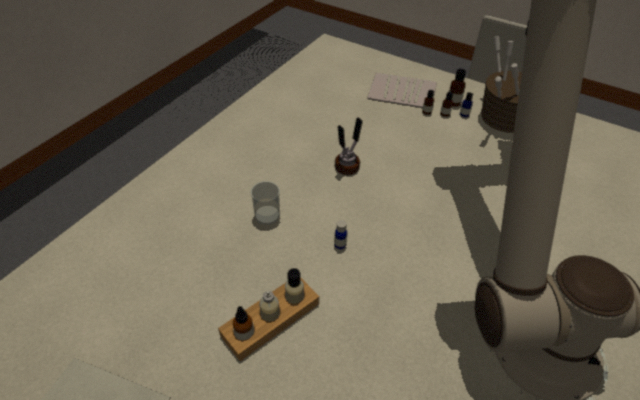

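The top view shows the crimper cup near (406,201), with handles up-right. The rack is near (210,240) and the pump is on the middle bottle at about (207,238). In the side view the crimper is at about (347,150) and the pump at about (268,300). Next I'll enlarge crops of both.

Run:
```python
from h import *
def crop(f,u,v,w=100,h=75):
    im=cv2.imread(f'pics/{f}.png')[v:v+h,u:u+w]; im=np.clip(im*1.8,0,255).astype('uint8')
    return cv2.resize(im,(400,300),interpolation=cv2.INTER_CUBIC)
a=np.vstack([np.hstack([crop('top0',360,165),crop('top0',160,205)]),np.hstack([crop('side0',300,110),crop('side0',218,275)])])
cv2.imwrite('pics/crops.png',a)
t=np.load('pics/top0.npz');s=np.load('pics/side0.npz')
print('cup',atz(t,406,201,26),atz(s,347,163,20)); print('pump',atz(t,207,238,90),atz(s,268,297,90))
```

```text
cup [ 589.5 -252.1   26. ] [ 583.6 -243.6   20. ]
pump [487.1 219.2  90. ] [483.1 236.   90. ]
```

View pics/crops.png

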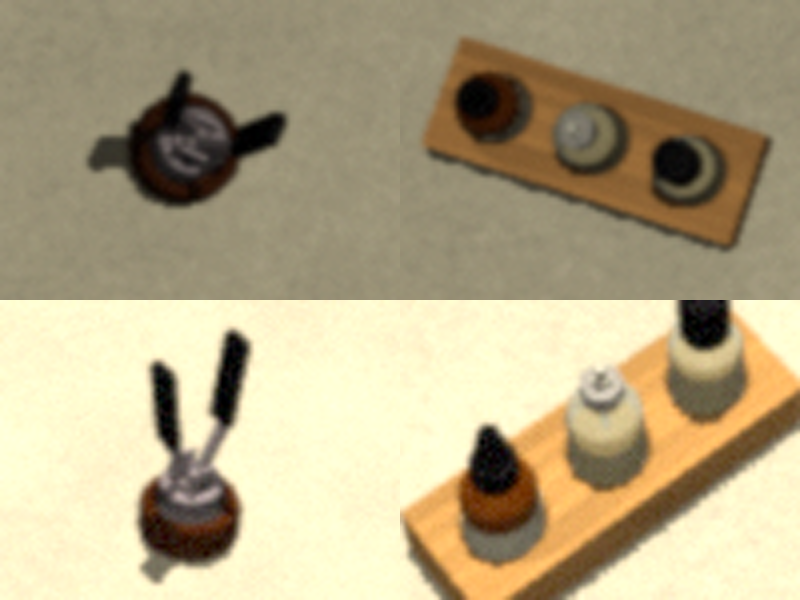

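Run:
```python
from h import *
t=np.load('pics/top0.npz');s=np.load('pics/side0.npz')
print('cup',atz(t,406.25,202.5,18),atz(s,347.3,168+5*0-2,18))
a=atz(t,405.5,185,148);b=atz(t,429,196,148);print('h top',a,b,(a+b)/2,np.degrees(np.arctan2(*(b-a)[1::-1])))
a=atz(s,340,127,148);b=atz(s,358.5,120,148);print('h side',a,b,(a+b)/2,np.degrees(np.arctan2(*(b-a)[1::-1])))
print('pump',atz(t,204,238,90),atz(s,268,296,88))
print([atz(t,160+x/4,205+y/4,30) for x,y in((62,38),(368,138),(332,245),(28,150))])
```

```text
cup [ 587.2 -254.2   18. ] [ 578.1 -235.8   18. ]
h top [ 603.8 -228.7  148. ] [ 579.4 -280.5  148. ] [ 591.6 -254.6  148. ] -115.2224271505402
h side [ 596.8 -218.5  148. ] [ 572.9 -267.6  148. ] [ 584.85 -243.05  148.  ] -115.95504545172292
pump [487.1 226.1  90. ] [485.2 233.2  88. ]
[array([549.8, 309.7,  30. ]), array([490.7, 122.7,  30. ]), array([426.5, 142.3,  30. ]), array([481.6, 326.3,  30. ])]
```

>>> send_rows(deltas="0.034 0.032 0.01 -0.1 0.087; 0.068 0.064 0.02 -0.2 0.087; 0.102 0.096 0.03 -0.3 0.087; 0.136 0.128 0.04 -0.4 0.087; 0.17 0.16 0.04 -0.5 0.087")

```text
time_s: 0.6
eef_pos: [418.8, -413.0, 250.6]
ee_rot: [-1.572, -0.002, -0.097]
wrist_force: [0.5, -0.2, 0.3]
opening: 86.9
```

>>> send_rows(deltas="0.034 0.032 0 -0.07 0.087; 0.068 0.064 0 -0.14 0.087; 0.102 0.096 0 -0.21 0.087; 0.136 0.128 0 -0.28 0.087; 0.17 0.162 0 -0.342 0.087")

```text
time_s: 1.1
eef_pos: [588.2, -250.4, 248.8]
ee_rot: [-1.571, 0.001, -0.438]
wrist_force: [0.2, 0.1, 1.1]
opening: 86.9
```

>>> send_rows(deltas="0 0 0 0 0.087; 0 0 0 0 0.087")

```text
time_s: 1.3
eef_pos: [587.7, -250.7, 248.1]
ee_rot: [-1.571, 0.002, -0.433]
wrist_force: [-0.6, 0.3, 0.2]
opening: 86.9
```

Run:
```python
from h import *
c=snap('wrist','w1');o=readout.get_obs();print(o['eef_pos'],o['ee_rot'],c['intrinsics'].tolist(),ray(c,c['intrinsics'][0,2],c['intrinsics'][1,2],True))
```

```text
[ 587.04971534 -251.68420939  248.55655364] [-1.57119445e+00  1.50888198e-03 -4.34368155e-01] [[309.70691628693146, 0.0, 317.6427094243237], [0.0, 309.70691628693146, 205.10107006437332], [0.0, 0.0, 1.0]] (array([ 528.17582552, -224.25515229,  424.65814621]), array([ 0.21810743, -0.10151022, -0.97063115]))
```

View pics/w1.png

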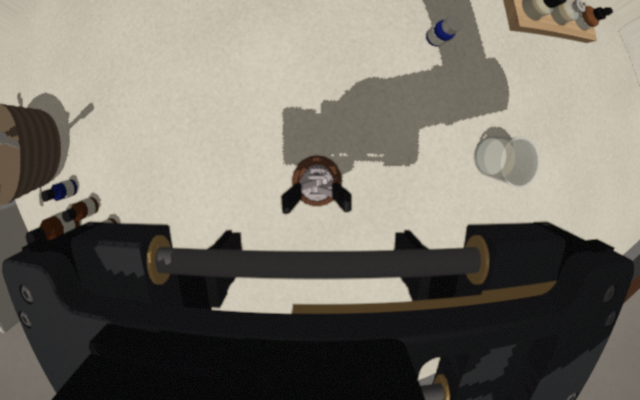

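The wrist view shows the cup at about (317,180), with handle tops at about (287,207) and (346,205). The fingers are at (228,240) and (408,240).

Run:
```python
from h import *
c=np.load('pics/w1.npz')
im=c['pixels'].astype(int);
h=im[150:222,262:372];m=((h.max(2)<45)).astype('uint8')
n,l,st,ce=cv2.connectedComponentsWithStats(m)
for i in range(1,n):
    if st[i,4]>30:
        ys,xs=np.where(l==i);k=np.argsort(ys)[-12:];print(st[i],ce[i]+[262,150],xs[k].mean()+262,ys[k].mean()+150)
hsv=cv2.cvtColor(c['pixels'],cv2.COLOR_RGB2HSV)
a=atz(c,287,209,148,True);b=atz(c,346.5,208,148,True);print(a,b,(a+b)/2,np.degrees(np.arctan2(*(b-a)[1::-1])))
print('cup',atz(c,317,181,26,True), 'head', atz(c,317.5,181,42,True))
print([proj(c,p,True) for p in((587,-251.7,223.6),(589,-252,148),(589,-252,6))])
```

```text
[ 70  31  19  29 329] [340.89361702 195.443769  ] 346.5 208.33333333333334
[ 20  33  20  30 352] [291.40625    197.30397727] 286.3333333333333 210.75
[ 581.8 -280.5  148. ] [ 604.  -230.1  148. ] [ 592.9 -255.3  148. ] 66.22765118863525
cup [ 588.  -253.1   26. ] head [ 585.9 -251.4   42. ]
[array([317.5, 226.6]), array([318.2, 203.3]), array([318.1, 178.9])]
```

>>> send_rows(deltas="0.001 -0.001 -0.03 0.02 0.087; 0.001 -0.001 -0.06 0.02 0.087; 0.001 -0.001 -0.09 0.02 0.087; 0.001 -0.001 -0.115 0.02 0.087; 0.001 -0.001 -0.115 0.02 0.087")

```text
time_s: 1.85
eef_pos: [584.5, -253.4, 130.3]
ee_rot: [-1.572, 0.009, -0.418]
wrist_force: [-0.2, 0.4, 0.4]
opening: 86.9
```

>>> send_rows(deltas="0 0 0 0 0.075; 0 0 0 0 0.07; 0 0 0 0 0.068; 0 0 0 0 0.066;0 0 0 0 0.064", grip_force=3)

```text
time_s: 2.35
eef_pos: [588.6, -253.0, 135.0]
ee_rot: [-1.57, -0.001, -0.415]
wrist_force: [0.3, 0.1, -0.5]
opening: 65.9
```

>>> send_rows(deltas="0 0 0 0 0.062; 0 0 0 0 0.06; 0 0 0 0 0.058; 0 0 0 0 0.058", grip_force=3)

```text
time_s: 2.75
eef_pos: [588.3, -253.0, 134.2]
ee_rot: [-1.571, 0.0, -0.415]
wrist_force: [-0.6, -0.2, -0.3]
opening: 58.6
```

Run:
```python
from h import *
c=snap('wrist','w2')
im=cv2.resize(c['pixels'][130:300,190:450,::-1],None,fx=3,fy=3,interpolation=cv2.INTER_CUBIC)
cv2.imwrite('pics/w2c.png',np.clip(im*1.4,0,255))
```

```text
[ WARN:0@1.503] global loadsave.cpp:1063 imwrite_ Unsupported depth image for selected encoder is fallbacked to CV_8U.
```

View pics/w2c.png

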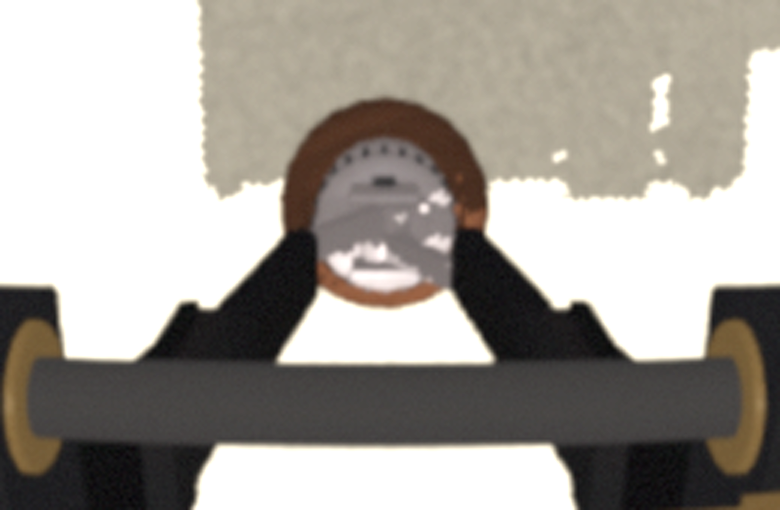

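The view shows the crimper centred between the fingers, with pads at about (180,310) and (590,310) in the crop touching the handles. Next I'll check where the fingers settle at light force.

>>> send_rows(deltas="0 0 0 0 0.057; 0 0 0 0 0.057; 0 0 0 0 0.057", grip_force=3)

```text
time_s: 3.1
eef_pos: [588.3, -253.0, 134.2]
ee_rot: [-1.571, 0.0, -0.415]
wrist_force: [-0.4, -0.2, 0.2]
opening: 57.1
```

>>> send_rows(deltas="0 0 0 0 0.055; 0 0 0 0 0.054; 0 0 0 0 0.054", grip_force=3)

```text
time_s: 3.4
eef_pos: [588.3, -253.0, 134.2]
ee_rot: [-1.571, 0.0, -0.415]
wrist_force: [-0.7, -0.2, 0.5]
opening: 54.3
```

Run:
```python
from h import *
c=snap('wrist','w3');s=snap('side','s3');t=snap('top','t3')
p=proj(s,(588,-253,120)).astype(int);print(p)
f=lambda c,v,u,h,w,k:cv2.convertScaleAbs(cv2.resize(c['pixels'][v:v+h,u:u+w,::-1],(400,300),interpolation=cv2.INTER_CUBIC),alpha=k)
a=np.hstack([f(c,140,230,135,180,2.5),f(s,p[1]-40,p[0]-53,80,106,2.2)]);cv2.imwrite('pics/w3c.png',a)
```

```text
[349 130]
```

View pics/w3c.png

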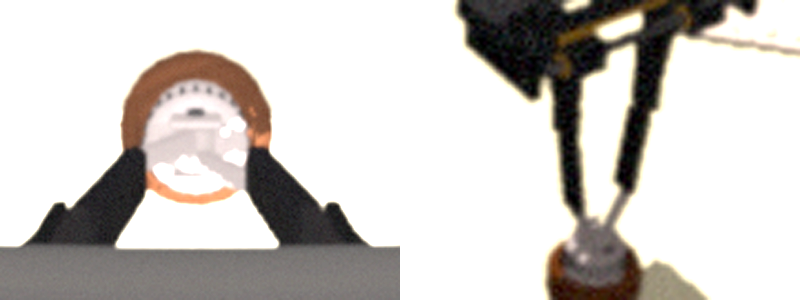

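>>> send_rows(deltas="0 0 0 0 0.05; 0 0 0 0 0.048; 0 0 0 0 0.048; 0 0 0 0 0.048", grip_force=3)

```text
time_s: 3.95
eef_pos: [588.3, -252.9, 134.2]
ee_rot: [-1.571, 0.0, -0.415]
wrist_force: [-0.3, 0.5, 0.2]
opening: 48.1
```

Run:
```python
from h import *
c=snap('wrist','w4');cs={k:np.load(f'pics/{k}.npz')for k in('w2','w3','w4')}
for k,c in cs.items():
    g=c['pixels'].max(2)[:,:].astype(int)
    for r in(215,225,235,242):
        row=g[r,220:420]<60; e=np.flatnonzero(np.diff(row.astype(int)))+220; print(k,r,e)
```

```text
w2 215 [279 295 339 357]
w2 225 [269 295 339 366]
w2 235 [247 290 345 387]
w2 242 [243 285 350 392]
w3 215 [279 295 339 357]
w3 225 [269 295 340 367]
w3 235 [251 290 345 383]
w3 242 [247 285 350 387]
w4 215 [279 295 339 357]
w4 225 [269 295 340 367]
w4 235 [223 257 290 345 378 411]
w4 242 [253 285 350 382]
```

Run:
```python
from h import *
c=np.load('pics/w4.npz');y=-0.415
ex=np.array([np.cos(y),np.sin(y),0]);ey=np.array([-np.sin(y),np.cos(y),0])
C=np.array([588.3,-253,6]);ok=dict(fish=True)
P=lambda a,b,h:proj(c,C+a*ex+b*ey+[0,0,h],True)
for n,p in dict(sl_bot_front_in=(-10,16.5,78),sl_bot_front_out=(-10,25.5,78),sl_top_front_in=(-10,24.5,142),sl_top_back_in=(10,24.5,142),cupL=(0,34,20),cupR=(0,-34,20),cupF=(-34,0,20),cupB=(34,0,20),headF=(-21,0,36),headB=(21,0,36),headL=(0,21,36),tip_front=(-9.5,24,103),tip_back=(9.5,24,103),tipF58=(-9.5,29.3,103)).items(): print(n,P(*p))
im=c['pixels'].astype(int)
print('cols',[(v,im[v,317].tolist()) for v in range(155,256,4)])
```

```text
sl_bot_front_in [340.9 203.6]
sl_bot_front_out [352.7 203.6]
sl_top_front_in [363.3 230.9]
sl_top_back_in [361.7 263.5]
cupL [354.6 199.3]
cupR [282.8 199.3]
cupF [318.8 163.4]
cupB [318.7 233.4]
headF [318.8 180.1]
headB [318.8 225.7]
headL [342.3 203.3]
tip_front [354.5 213.1]
tip_back [353.6 239.4]
tipF58 [362.2 213.1]
cols [(155, [131, 127, 114]), (159, [126, 121, 108]), (163, [66, 52, 44]), (167, [57, 36, 24]), (171, [56, 35, 23]), (175, [65, 49, 43]), (179, [67, 64, 64]), (183, [103, 97, 97]), (187, [107, 101, 101]), (191, [51, 49, 49]), (195, [105, 98, 98]), (199, [89, 83, 83]), (203, [91, 85, 85]), (207, [91, 86, 84]), (211, [151, 142, 140]), (215, [196, 186, 184]), (219, [118, 110, 109]), (223, [183, 173, 171]), (227, [123, 99, 89]), (231, [111, 81, 64]), (235, [217, 210, 194]), (239, [219, 212, 196]), (243, [220, 213, 197]), (247, [216, 210, 193]), (251, [124, 119, 108]), (255, [48, 46, 45])]
```

Run:
```python
from h import *
c=np.load('pics/w4.npz')
im=cv2.cvtColor(c['pixels'][190:250,220:420],cv2.COLOR_RGB2LAB)
im[:,:,0]=np.clip(im[:,:,0].astype(int)*5,0,255)
im=cv2.cvtColor(im,cv2.COLOR_LAB2BGR)
cv2.imwrite('pics/w4c.png',cv2.resize(im,None,fx=4,fy=4,interpolation=cv2.INTER_CUBIC))
```

```text
(no output)
```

View pics/w4c.png

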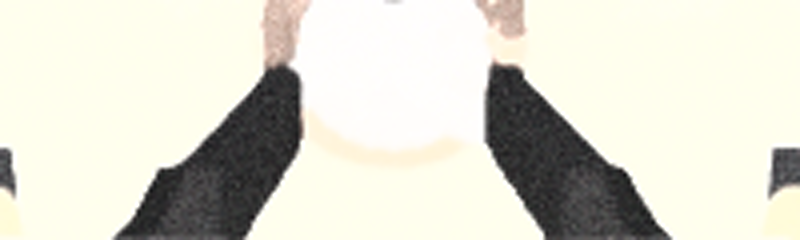

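Run:
```python
from h import *
s=np.load('pics/s3.npz');y=-0.415
ex=np.array([np.cos(y),np.sin(y),0]);ey=np.array([-np.sin(y),np.cos(y),0])
C=np.array([588.3,-253,0])
cr=lambda p:(np.round((p-[349-53,130-40])*[400/106,300/80]+[400,0]))
for b in(1,-1):
  for n,d in(('sleeve',25),('finger',27),('fout',42)):
    for z in(84,109,130,148): print(b,n,z,cr(proj(s,C+b*d*ey+[0,0,z])))
im=cv2.resize(s['pixels'][80:180,285:418,::-1],(798,600),interpolation=cv2.INTER_CUBIC);cv2.imwrite('pics/s3b.png',cv2.convertScaleAbs(im,alpha=4))
```

```text
1 sleeve 84 [568. 206.]
1 sleeve 109 [570. 176.]
1 sleeve 130 [572. 151.]
1 sleeve 148 [573. 129.]
1 finger 84 [566. 207.]
1 finger 109 [568. 177.]
1 finger 130 [569. 152.]
1 finger 148 [571. 130.]
1 fout 84 [548. 214.]
1 fout 109 [549. 185.]
1 fout 130 [551. 160.]
1 fout 148 [552. 138.]
-1 sleeve 84 [628. 180.]
-1 sleeve 109 [631. 151.]
-1 sleeve 130 [633. 126.]
-1 sleeve 148 [635. 103.]
-1 finger 84 [631. 179.]
-1 finger 109 [633. 150.]
-1 finger 130 [635. 125.]
-1 finger 148 [637. 102.]
-1 fout 84 [648. 171.]
-1 fout 109 [651. 142.]
-1 fout 130 [653. 117.]
-1 fout 148 [655.  95.]
```

View pics/s3b.png

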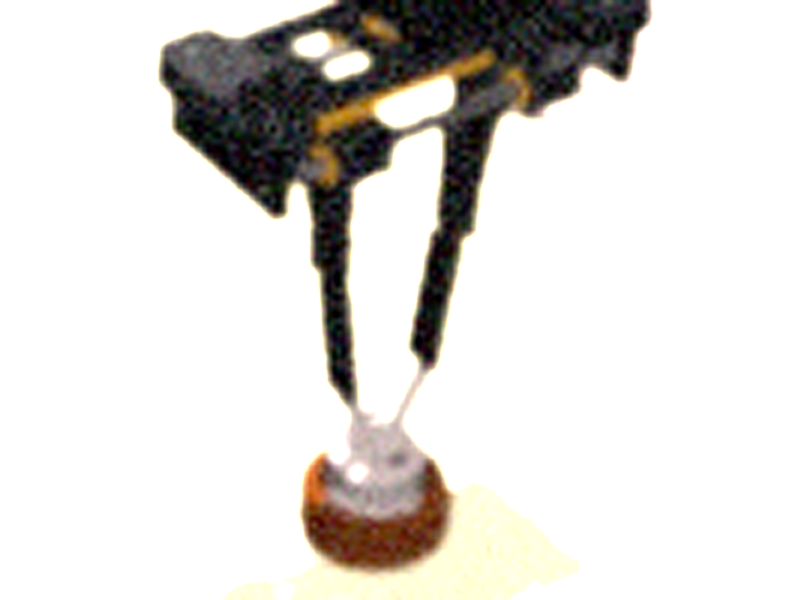

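Nothing moved while the fingers closed to 48 mm, and both views show the fingertips level with the handle tops. The real tips are about 35 mm higher than I assumed, so I'll open, go lower and use contact to confirm.

>>> send_rows(deltas="0 0 0 0 0.06; 0 0 0 0 0.07; 0 0 0 0 0.087; 0 0 0 0 0.087; 0 0 0 0 0.087")

```text
time_s: 4.5
eef_pos: [588.3, -253.0, 134.3]
ee_rot: [-1.571, -0.0, -0.415]
wrist_force: [1.1, -0.4, 0.0]
opening: 79.9
```

>>> send_rows(deltas="0 0 -0.006 0 0.087; 0 0 -0.012 0 0.087; 0 0 -0.018 0 0.087; 0 0 -0.02 0 0.087; 0 0 -0.02 0 0.087")

```text
time_s: 5.0
eef_pos: [588.0, -252.9, 113.5]
ee_rot: [-1.571, 0.001, -0.415]
wrist_force: [0.2, -0.1, 0.7]
opening: 87.1
```

>>> send_rows(deltas="0 0 0 0 0.075; 0 0 0 0 0.068; 0 0 0 0 0.066; 0 0 0 0 0.064;0 0 0 0 0.062", grip_force=3)

```text
time_s: 5.5
eef_pos: [588.5, -252.9, 114.5]
ee_rot: [-1.571, -0.0, -0.415]
wrist_force: [0.2, 0.2, 0.6]
opening: 67.0
```

>>> send_rows(deltas="0 0 0 0 0.06; 0 0 0 0 0.058; 0 0 0 0 0.056;0 0 0 0 0.056", grip_force=3)

```text
time_s: 5.9
eef_pos: [588.5, -253.0, 114.5]
ee_rot: [-1.571, -0.0, -0.415]
wrist_force: [0.6, 0.6, 1.2]
opening: 66.8
```

Run:
```python
from h import *
from scipy.optimize import least_squares as L
c=np.load('pics/w4.npz');y=-0.415
ex=np.array([np.cos(y),np.sin(y),0]);ey=np.array([-np.sin(y),np.cos(y),0]);T=np.array([588.3,-253,134.2])
for a in(-9.5,0,9.5):
    print(a,L(lambda q:proj(c,T+a*ex+q[0]*ey+[0,0,q[1]],True)-[375,231.5],[39,-25]).x)
c=snap('wrist','w5');s=snap('side','s5')
p=proj(s,(588,-253,120)).astype(int)
f=lambda c,v,u,h,w,k:cv2.convertScaleAbs(cv2.resize(c['pixels'][v:v+h,u:u+w,::-1],(400,400),interpolation=cv2.INTER_CUBIC),alpha=k)
cv2.imwrite('pics/s5c.png',np.hstack([f(c,160,250,130,130,5),f(s,p[1]-40,p[0]-40,80,80,5)]))
```

```text
-9.5 [ 39. -25.]
0 [ 39. -25.]
9.5 [ 39. -25.]
```

View pics/s5c.png

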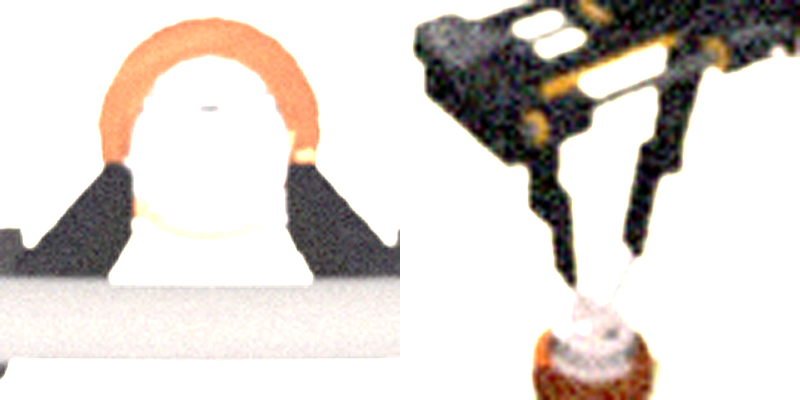

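The wrist view shows pads outside both sleeves. In the side view they overlap only about 17 mm of the sleeves, and the stall at 66.8 mm is contact at the handle tops. I'll go another 20 mm lower for a full grip.

>>> send_rows(deltas="0 0 0 0 0.075; 0 0 -0.005 0 0.08; 0 0 -0.011 0 0.08; 0 0 -0.018 0 0.08; 0 0 -0.02 0 0.08")

```text
time_s: 6.5
eef_pos: [587.4, -252.8, 92.5]
ee_rot: [-1.571, 0.003, -0.415]
wrist_force: [0.2, -0.3, -0.3]
opening: 80.0
```

>>> send_rows(deltas="0 0 0 0 0.07; 0 0 0 0 0.067; 0 0 0 0 0.064; 0 0 0 0 0.062;0 0 0 0 0.062", grip_force=3)

```text
time_s: 7.0
eef_pos: [588.5, -253.0, 94.5]
ee_rot: [-1.571, -0.001, -0.415]
wrist_force: [0.2, 0.2, -0.8]
opening: 66.3
```

>>> send_rows(deltas="0 0 0 0 0.06; 0 0 0 0 0.058; 0 0 0 0 0.058;0 0 0 0 0.058", grip_force=3)

```text
time_s: 7.4
eef_pos: [588.5, -253.0, 94.5]
ee_rot: [-1.571, -0.001, -0.415]
wrist_force: [-0.3, 0.2, 0.5]
opening: 66.5
```

>>> send_rows(deltas="0 0 0 0 0.0645; 0 0 0 0 0.0645; 0 0 0 0 0.0645; 0 0 0 0 0.0645", grip_force=8)

```text
time_s: 7.8
eef_pos: [588.6, -253.1, 94.7]
ee_rot: [-1.571, -0.001, -0.415]
wrist_force: [0.7, 0.4, 3.1]
opening: 64.8
```

>>> send_rows(deltas="0 0 0.003 0 0.0645; 0 0 0.007 0 0.0645; 0 0 0.012 0 0.0645; 0 0 0.016 0 0.0645; 0 0 0.016 0 0.0645")

```text
time_s: 8.3
eef_pos: [588.7, -253.1, 110.9]
ee_rot: [-1.571, -0.001, -0.415]
wrist_force: [-0.3, -0.2, -1.9]
opening: 64.8
```

Run:
```python
from h import *
c=snap('wrist','w6');s=snap('side','s6');print(readout.get_obs()['wrist_force'],readout.get_obs()['opening'])
for k in('w5','w6'):
    d=np.load(f'pics/{k}.npz');hs=cv2.cvtColor(d['pixels'],cv2.COLOR_RGB2HSV)
    m=cv2.inRange(hs,(0,80,30),(20,255,255));m[:150]=0;m[240:]=0;m[:,:250]=0;m[:,380:]=0
    ys,xs=np.where(m);print(k,xs.min(),xs.max(),ys.min(),ys.max(), xs.mean())
    g=d['pixels'].max(2).astype(int)
    for r in(205,215,225,235):
        row=g[r,250:390]<60;print(r,np.flatnonzero(np.diff(row.astype(int)))+250)
```

```text
[ 0.13187765 -0.22639467 -2.49780071] 64.65493220387285
w5 282 353 165 238 317.23472474289173
205 [282 292 345 353]
215 [282 292 342 353]
225 [273 293 341 362]
235 [256 264 292 343 371 378]
w6 281 354 165 232 317.84319707138496
205 [281 291 346 353]
215 [288 289]
225 [277 291 343 357]
235 [258 269 290 343 366 376]
```

The crimper is lifted: the wrist force reads −2.5 N, which matches its weight, and the spread is holding. Now I'll raise it and carry it toward the rack, stopping offset so the wrist camera can see the pump.

>>> send_rows(deltas="0 0 0.015 0 0.0645; 0 0 0.04 0 0.0645; 0 0 0.07 0 0.0645; 0 0 0.1 0 0.0645; 0 0 0.118 0 0.0645")

```text
time_s: 8.9
eef_pos: [588.9, -253.2, 230.9]
ee_rot: [-1.571, -0.003, -0.415]
wrist_force: [0.1, -0.1, -2.2]
opening: 64.5
```

>>> send_rows(deltas="0 0.01 0 0 0.0645; -0.002 0.03 0 0 0.0645; -0.005 0.06 0 0 0.0645; -0.008 0.09 0 0 0.0645; -0.01 0.12 0 0 0.0645")

```text
time_s: 9.4
eef_pos: [576.8, -131.1, 226.1]
ee_rot: [-1.571, 0.004, -0.416]
wrist_force: [0.8, -0.1, -1.6]
opening: 64.7
```

>>> send_rows(deltas="-0.002 0.03 0 0 0.0645; -0.004 0.06 0 0 0.0645; -0.007 0.09 0 0 0.0645; -0.01 0.12 0 0 0.0645; -0.012 0.15 0 0 0.0645")

```text
time_s: 9.9
eef_pos: [564.7, 18.8, 226.3]
ee_rot: [-1.572, 0.003, -0.415]
wrist_force: [-0.9, 0.3, -3.3]
opening: 64.3
```

>>> send_rows(deltas="-0.004 0.03 0 0 0.0645; -0.008 0.06 0 0 0.0645; -0.012 0.09 0 0 0.0645; -0.015 0.12 0 0 0.0645; -0.016 0.14 0 0 0.0645")

```text
time_s: 10.4
eef_pos: [548.6, 159.1, 226.3]
ee_rot: [-1.572, 0.003, -0.414]
wrist_force: [0.7, -0.1, -2.3]
opening: 64.6
```

>>> send_rows(deltas="-0.002 0.025 0 0 0.0645; -0.002 0.04 0 0 0.0645; -0.002 0.045 0 0 0.0645; -0.002 0.045 0 0 0.0645")

```text
time_s: 10.8
eef_pos: [547.9, 202.3, 227.4]
ee_rot: [-1.572, 0.001, -0.414]
wrist_force: [-1.1, -0.8, -3.0]
opening: 64.5
```

Run:
```python
from h import *
c=snap('wrist','w7');o=readout.get_obs();print(o['eef_pos'],o['wrist_force'],o['opening'],proj(c,(486,228,87),True))
cv2.imwrite('pics/w7c.png',cv2.resize(c['pixels'][80:280,190:450,::-1],None,fx=3,fy=3,interpolation=cv2.INTER_CUBIC))
```

```text
[548.00313209 201.65556771 227.67685238] [ 0.23882235 -1.31675191 -2.96994349] 64.64209638869758 [317.5 127.9]
```

View pics/w7c.png

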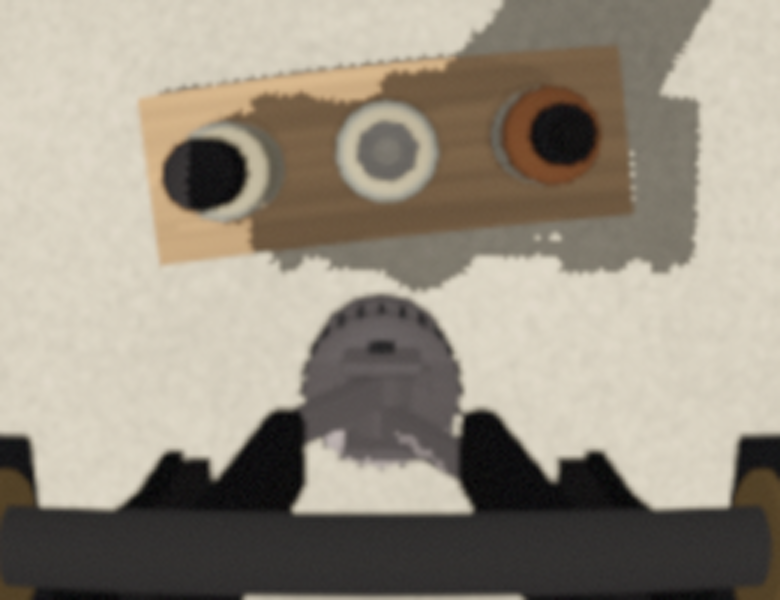

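The pump is clearly visible at about (319,130.7) in the full image. The crimper head is centred at about (317.5,206) with a radius of 26.5 px.

Run:
```python
from h import *
c=np.load('pics/w7.npz');t=np.array([548.2,202]);y=-0.415
ex=np.array([np.cos(y),np.sin(y)]);ey=np.array([-np.sin(y),np.cos(y)])
p=atz(c,319,130.7,87,True);print('pump',p,atz(c,319.3,130.7,99,True),'TCP frame',(p[:2]-t)@ex,(p[:2]-t)@ey)
for z in(155,165,175):
    q=atz(c,317.5,206,z,True);print('head',z,q,(q[:2]-t)@ex,(q[:2]-t)@ey)
hs=cv2.cvtColor(c['pixels'],cv2.COLOR_RGB2HSV)
P=lambda a,b,z:proj(c,np.r_[t+a*ex+b*ey,z],True)
for z in(139,157,175):print(z,P(-21,0,z),P(21,0,z),P(0,21,z),P(0,-21,z))
w=np.load('pics/w1.npz')
```

```text
pump [489.2 228.2  87. ] [489.2 228.5  99. ] TCP frame -64.55543908528674 0.18784170420734897
head 155 [544.9 202.2 155. ] -3.100521843709468 -1.1475035061736794
head 165 [542.6 203.2 165. ] -5.608479311232706 -1.1597240255659707
head 175 [540.3 204.2 175. ] -8.116436778756048 -1.1719445449583072
139 [318.9 181.4] [318.8 227.6] [342.6 204.9] [295.1 204.9]
157 [318.9 185.1] [318.9 234.2] [344.3 210.2] [293.5 210.2]
175 [319.  189.4] [318.9 241.8] [346.2 216.2] [291.7 216.2]
```

>>> send_rows(deltas="-0.012 0.006 0 0 0.0645; -0.03 0.014 0 0 0.0645; -0.048 0.022 0 0 0.0645; -0.0574 0.0262 0 0 0.0645; -0.0574 0.0262 0 0 0.0645")

```text
time_s: 11.35
eef_pos: [489.9, 228.1, 228.8]
ee_rot: [-1.57, -0.0, -0.414]
wrist_force: [0.8, 0.2, -2.6]
opening: 64.2
```

>>> send_rows(deltas="0 0 -0.01 0 0.0645; 0 0 -0.022 0 0.0645; 0 0 -0.03 0 0.0645; 0 0 -0.032 0 0.0645; 0 0 -0.032 0 0.0645")

```text
time_s: 11.85
eef_pos: [490.9, 227.8, 195.3]
ee_rot: [-1.573, 0.001, -0.416]
wrist_force: [0.4, 0.6, -1.4]
opening: 64.6
```

Run:
```python
from h import *
c=snap('wrist','w8');s=snap('side','s8');o=readout.get_obs();print(o['eef_pos'],o['wrist_force'],o['opening'])
p=proj(s,(489,228,95)).astype(int);print(p,proj(s,(489,228,87)))
f=lambda c,v,u,h,w,k:cv2.convertScaleAbs(cv2.resize(c['pixels'][v:v+h,u:u+w,::-1],(400,400),interpolation=cv2.INTER_CUBIC),alpha=k)
cv2.imwrite('pics/w8c.png',np.hstack([f(c,160,250,130,130,1.5),f(s,p[1]-35,p[0]-35,70,70,1.5)]))
```

```text
[491.31145035 228.29559338 196.37015954] [-0.00529965 -0.18567214 -2.0751012 ] 64.31115252632607
[267 291] [268.  293.4]
```

View pics/w8c.png

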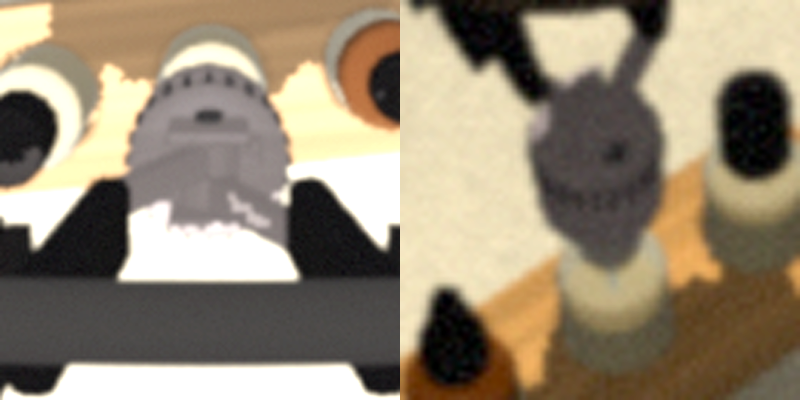

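Run:
```python
from h import *
s=np.load('pics/s8.npz')
for z in (60,75,101,119,137):print(z,proj(s,(489.2,228.2,z)),proj(s,(491.3,228.2,z)))
print(proj(s,(489.2+9.15,228.2-4.03,60))-proj(s,(489.2,228.2,60)),'per 10mm ex')
print('obs head x',232+198/5.714,'bottle x',232+216/5.714, 'head low tip v',256+268/5.714)
# initial pump centre in side0/s8 from segmentation-free reading: skirt at u 268,v 296
for k in('side0','s8'):
    g=np.load(f'pics/{k}.npz')['pixels'].astype(int)
    for v in (300,304,308,312): print(k,v,g[v,244:292].sum(1).tolist())
```

```text
60 [268.7 301.3] [267.8 300.8]
75 [268.3 297. ] [267.4 296.5]
101 [267.5 289.2] [266.6 288.7]
119 [266.9 283.6] [266.  283.1]
137 [266.3 277.9] [265.4 277.4]
[-2.6 -3.6] per 10mm ex
obs head x 266.65173258662935 bottle x 269.8018900945047 head low tip v 302.9023451172559
side0 300 [408, 416, 413, 414, 419, 406, 405, 400, 397, 404, 399, 406, 403, 388, 374, 346, 322, 315, 304, 256, 201, 194, 213, 224, 223, 211, 205, 190, 216, 269, 308, 327, 325, 320, 295, 300, 315, 315, 317, 312, 307, 276, 206, 145, 142, 152, 141, 148]
side0 304 [410, 404, 403, 413, 417, 408, 406, 402, 386, 344, 304, 286, 276, 273, 268, 252, 283, 306, 313, 317, 321, 308, 311, 296, 289, 288, 307, 316, 312, 314, 314, 313, 306, 287, 267, 290, 312, 316, 317, 315, 319, 324, 320, 313, 282, 262, 193, 133]
side0 308 [363, 387, 380, 357, 314, 294, 285, 273, 259, 275, 278, 274, 285, 303, 293, 268, 212, 219, 263, 286, 298, 305, 307, 322, 316, 323, 317, 308, 308, 297, 270, 256, 218, 183, 161, 190, 254, 300, 316, 320, 308, 296, 293, 285, 294, 293, 296, 292]
side0 312 [49, 84, 151, 246, 276, 272, 285, 300, 304, 310, 306, 298, 292, 2
[... 463 characters left out ...]
, 423, 412, 367, 331, 301, 298, 301, 283, 264, 299, 330, 339, 335, 342, 339, 324, 316, 306, 307, 322, 337, 336, 336, 336, 336, 325, 304, 281, 309, 327, 322, 291, 235, 244, 286, 297, 267, 185, 142, 138, 128]
s8 308 [384, 417, 400, 372, 331, 309, 294, 294, 295, 290, 296, 306, 302, 314, 316, 278, 229, 242, 283, 308, 324, 337, 333, 338, 332, 339, 332, 332, 322, 316, 287, 270, 240, 197, 170, 147, 131, 151, 153, 137, 145, 133, 141, 132, 121, 141, 130, 144]
s8 312 [20, 67, 163, 246, 285, 304, 308, 325, 325, 327, 330, 320, 317, 304, 274, 225, 163, 168, 168, 190, 202, 225, 234, 242, 240, 235, 236, 234, 220, 211, 203, 167, 159, 148, 144, 141, 128, 124, 141, 121, 130, 131, 134, 138, 132, 148, 138, 146]
```

Bottle and head are aligned to within about 1 mm in both views, so I'll go down slowly and watch the force.

>>> send_rows(deltas="0 0 -0.006 0 0.0645; 0 0 -0.012 0 0.0645; 0 0 -0.017 0 0.0645; 0 0 -0.019 0 0.0645; 0 0 -0.019 0 0.0645")

```text
time_s: 12.45
eef_pos: [490.7, 228.1, 176.7]
ee_rot: [-1.572, 0.0, -0.415]
wrist_force: [-0.5, -0.8, -2.5]
opening: 64.6
```

>>> send_rows(deltas="0 0 -0.001 0 0.0645; 0 0 -0.002 0 0.0645; 0 0 -0.003 0 0.0645; 0 0 -0.004 0 0.0645; 0 0 -0.004 0 0.0645")

```text
time_s: 12.95
eef_pos: [490.8, 228.2, 173.1]
ee_rot: [-1.571, 0.0, -0.415]
wrist_force: [-1.1, -0.2, -3.6]
opening: 64.5
```

>>> send_rows(deltas="0 0 -0.001 0 0.0645; 0 0 -0.002 0 0.0645; 0 0 -0.003 0 0.0645; 0 0 -0.004 0 0.0645; 0 0 -0.004 0 0.0645")

```text
time_s: 13.45
eef_pos: [491.1, 228.3, 169.5]
ee_rot: [-1.571, -0.0, -0.415]
wrist_force: [-0.7, -1.2, -0.2]
opening: 64.2
```

>>> send_rows(deltas="0 0 -0.001 0 0.0645; 0 0 -0.002 0 0.0645; 0 0 -0.002 0 0.0645; 0 0 -0.002 0 0.0645")

```text
time_s: 13.85
eef_pos: [492.0, 228.7, 168.9]
ee_rot: [-1.568, -0.002, -0.415]
wrist_force: [-0.6, -0.4, 5.4]
opening: 64.4
```

>>> send_rows(deltas="0 0 -0.001 0 0.0645; 0 0 -0.002 0 0.0645; 0 0 -0.002 0 0.0645; 0 0 -0.002 0 0.0645")

```text
time_s: 14.25
eef_pos: [492.8, 229.1, 167.9]
ee_rot: [-1.566, -0.004, -0.414]
wrist_force: [0.3, -1.1, 8.5]
opening: 64.7
```

Run:
```python
from h import *
y=-0.415;ex=np.array([np.cos(y),np.sin(y),0]);ey=np.array([-np.sin(y),np.cos(y),0])
snap('wrist','w9');snap('side','s9');o=readout.get_obs();print(o['eef_pos'],o['wrist_force'])
for k,T,z0 in(('w4',(588.3,-253,134.2),6),('w5',(588.5,-253,114.5),6),('w6',(588.6,-253.1,110.9),22.3),('w7',(548.1,202,227.7),139.1),('w8',(491.1,228.1,196.4),107.8),('w9',o['eef_pos'],o['eef_pos'][2]-88.6)):
    c=np.load(f'pics/{k}.npz');g=c['pixels'].max(2);T=np.array(T);U=np.array([T[0],T[1],z0])
    P=lambda a,b,h:proj(c,U+a*ex+b*ey+[0,0,h],True)
    # darkness topmost row in left/right sleeve zones
    m=(g[170:250]<48)
    r=[170+next((i for i in range(80) if m[i,u-2:u+3].mean()>.7),-1) for u in(285,287,289,346,348,350,352)]
    col=g[:,317].astype(int)
    print(k,'sleeve rows',r,'pred',P(-10,20,78),'headF pred',P(-21,0,5),P(-21,0,36),'col317',np.round(col[160:200]).tolist() if k>'w5' else '')
```

```text
[492.82689355 229.14160374 167.93179892] [-0.14727904  0.36948034  8.61056125]
w4 sleeve rows [210, 206, 206, 206, 207, 210, 212] pred [345.5 203.6] headF pred [318.7 174.9] [318.8 180.1] col317 
w5 sleeve rows [212, 212, 213, 213, 213, 213, 215] pred [348.  210.4] headF pred [318.8 178.1] [318.9 184. ] col317 
w6 sleeve rows [222, 222, 223, 222, 221, 221, 222] pred [350.9 218.5] headF pred [318.8 181.6] [319.  188.6] col317 [128, 126, 124, 120, 102, 76, 56, 51, 54, 57, 58, 59, 61, 59, 57, 56, 55, 53, 59, 57, 60, 70, 81, 84, 81, 69, 61, 61, 70, 89, 100, 105, 106, 108, 110, 109, 105, 85, 58, 44]
w7 sleeve rows [218, 218, 219, 219, 218, 218, 218] pred [350.8 219.3] headF pred [318.9 182.3] [318.9 189.3] col317 [126, 127, 127, 125, 126, 126, 126, 127, 127, 144, 180, 201, 212, 217, 219, 219, 213, 184, 126, 90, 83, 72, 59, 57, 69, 88, 99, 102, 103, 105, 106, 107, 102, 78, 50, 40, 43, 53, 75, 84]
w8 sleeve rows [219, 219, 219, 221, 219, 219, 219] pred [351.6 219.1] headF pred [319.4 182.1] [319.5 189.1] col317 [118, 115, 115, 115, 115, 115, 112, 106, 104, 104, 102, 101, 106, 129, 162, 184, 193, 197, 196, 183, 138, 98, 86, 78, 66, 59, 66, 87, 100, 105, 105, 107, 109, 108, 101, 84, 54, 42, 47, 59]
w9 sleeve rows [218, 218, 223, 219, 219, 218, 219] pred [350.9 218.5] headF pred [318.5 181.4] [318.8 188.5] col317 [120, 116, 115, 114, 115, 115, 116, 114, 109, 107, 105, 103, 101, 102, 102, 114, 144, 164, 157, 116, 90, 87, 90, 88, 84, 86, 96, 102, 103, 106, 108, 108, 106, 97, 78, 50, 42, 45, 62, 78]
```

Run:
```python
from h import *
y=-0.415;ex=np.array([np.cos(y),np.sin(y),0]);ey=np.array([-np.sin(y),np.cos(y),0])
def tile(k,C,z0):
    c=np.load(f'pics/{k}.npz');p=proj(c,C+np.array([0,0,z0+60])).astype(int);u0,v0=p[0]-30,p[1]-40
    im=cv2.convertScaleAbs(cv2.resize(c['pixels'][v0:v0+75,u0:u0+50,::-1],(400,600),interpolation=cv2.INTER_CUBIC),alpha=3.5)
    for dz,col in((0,(0,0,255)),(6,(0,200,0))):
        for b in(-20,20):
            for a in(-10,10):
                q=(proj(c,C+a*ex+b*ey+[0,0,z0+dz+78])-[u0,v0]+.5)*8;cv2.circle(im,tuple(q.astype(int)),3,col,-1)
        q=(proj(c,C+np.array([0,0,z0+dz+36.]))-[u0,v0]+.5)*8;cv2.circle(im,tuple(q.astype(int)),3,col,-1)
    return im
cv2.imwrite('pics/z.png',np.hstack([tile('s3',np.array([588.,-253,0]),6),tile('s9',np.array([489.5,228.4,0]),74)]))
```

```text
(no output)
```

View pics/z.png

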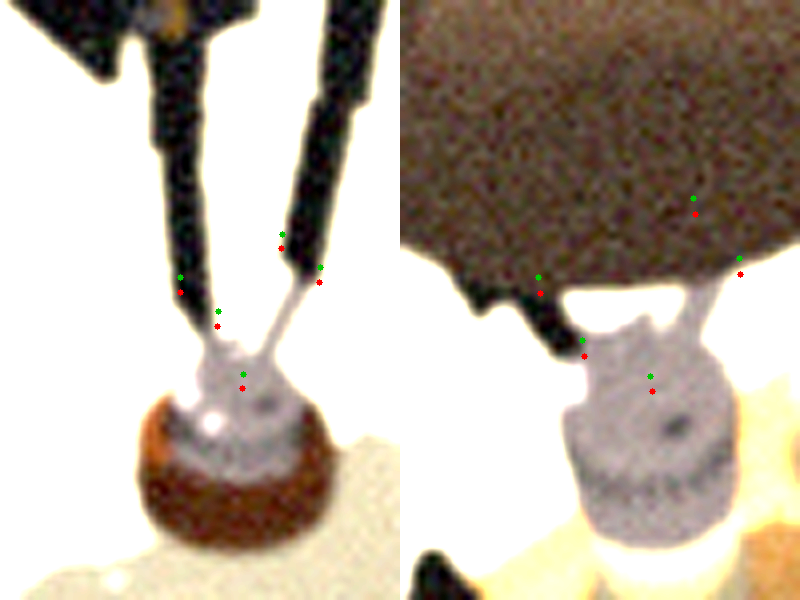

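Run:
```python
from h import *
c=np.load('pics/s9.npz');C=np.array([489.5,228.4,0.])
p=proj(c,C+np.array([0,0,134])).astype(int);u0,v0=p[0]-30,p[1]-40
th=np.linspace(0,6.28,73)
for z in(74,77,80):
  q=np.array([(proj(c,C+[21*np.cos(t),21*np.sin(t),z])-[u0,v0]+.5)*8 for t in th]);print('under',z,'low',q[:,1].max(),'L/R',q[:,0].min()+400,q[:,0].max()+400)
for z in(87,):
  for r in (19,):
    q=np.array([(proj(c,C+[r*np.cos(t),r*np.sin(t),8])-[u0,v0]+.5)*8 for t in th]);print('bottle foot',q[:,1].max(),q[:,0].min()+400,q[:,0].max()+400)
g=c['pixels'].astype(int);u=u0+int(260/8)
print(v0,[(v,g[v,u].tolist()) for v in range(v0+62,v0+75)])
# top bright face of head: where rim knurl dark row
print('knurl',[(v,g[v,u].sum()) for v in range(v0+52,v0+70)])
```

```text
under 74 low 554.4000000000001 L/R 572.8000000000002 748.8000000000002
under 77 low 547.1999999999998 L/R 571.1999999999998 748.8000000000002
under 80 low 540.8000000000002 L/R 570.4000000000001 748.0
bottle foot 693.5999999999999 600.0 752.0
238 [(300, [45, 43, 42]), (301, [53, 48, 48]), (302, [52, 46, 44]), (303, [53, 47, 48]), (304, [50, 44, 45]), (305, [54, 47, 47]), (306, [67, 62, 54]), (307, [99, 89, 72]), (308, [124, 114, 84]), (309, [124, 113, 83]), (310, [114, 103, 73]), (311, [102, 89, 61]), (312, [97, 86, 55])]
knurl [(290, np.int64(129)), (291, np.int64(123)), (292, np.int64(124)), (293, np.int64(135)), (294, np.int64(154)), (295, np.int64(148)), (296, np.int64(148)), (297, np.int64(136)), (298, np.int64(129)), (299, np.int64(133)), (300, np.int64(130)), (301, np.int64(149)), (302, np.int64(142)), (303, np.int64(148)), (304, np.int64(139)), (305, np.int64(148)), (306, np.int64(183)), (307, np.int64(260))]
```

The side-view head outline puts the underside at z≈74.5, and the tool is carrying about 11 N downward, so it's fully home. Now I'll squeeze under a force cap, in small steps.

>>> send_rows(deltas="0 0 0.001 0 0.062; 0 0 0.001 0 0.059; 0 0 0.001 0 0.056; 0 0 0.001 0 0.053; 0 0 0.001 0 0.052", grip_force=8)

```text
time_s: 14.85
eef_pos: [492.8, 229.2, 168.9]
ee_rot: [-1.566, -0.004, -0.414]
wrist_force: [0.1, -0.2, 8.3]
opening: 53.4
```

>>> send_rows(deltas="0 0 0 0 0.05; 0 0 0 0 0.048; 0 0 0 0 0.046; 0 0 0 0 0.045; 0 0 0 0 0.045", grip_force=8)

```text
time_s: 15.35
eef_pos: [493.2, 229.3, 169.5]
ee_rot: [-1.566, -0.005, -0.414]
wrist_force: [-0.4, -0.1, 9.8]
opening: 45.6
```

>>> send_rows(deltas="0 0 0 0 0.043; 0 0 0 0 0.041; 0 0 0 0 0.04; 0 0 0 0 0.04", grip_force=8)

```text
time_s: 15.75
eef_pos: [493.3, 229.3, 169.7]
ee_rot: [-1.565, -0.005, -0.414]
wrist_force: [-0.9, 0.3, 11.5]
opening: 43.5
```

>>> send_rows(deltas="0 0 0.001 0 0.041; 0 0 0.001 0 0.041; 0 0 0.001 0 0.041", grip_force=10)

```text
time_s: 16.05
eef_pos: [492.8, 229.0, 169.9]
ee_rot: [-1.567, -0.004, -0.414]
wrist_force: [-0.9, -0.7, 8.8]
opening: 41.4
```

>>> send_rows(deltas="0 0 0 0 0.04; 0 0 0 0 0.04; 0 0 0 0 0.04", grip_force=11.5)

```text
time_s: 16.35
eef_pos: [492.8, 229.0, 170.0]
ee_rot: [-1.567, -0.004, -0.414]
wrist_force: [-1.3, -0.7, 8.4]
opening: 40.4
```

>>> send_rows(deltas="0 0 0 0 0.039; 0 0 0 0 0.039; 0 0 0 0 0.039", grip_force=12.5)

```text
time_s: 16.65
eef_pos: [492.9, 229.0, 170.2]
ee_rot: [-1.567, -0.004, -0.414]
wrist_force: [-1.8, 0.5, 8.9]
opening: 39.3
```

>>> send_rows(deltas="0 0 0 0 0.038; 0 0 0 0 0.037; 0 0 0 0 0.0365; 0 0 0 0 0.0365", grip_force=12)

```text
time_s: 17.05
eef_pos: [493.0, 229.2, 170.4]
ee_rot: [-1.566, -0.004, -0.414]
wrist_force: [-1.0, -1.4, 9.2]
opening: 37.5
```

>>> send_rows(deltas="0 0 0 0 0.036; 0 0 0 0 0.036; 0 0 0 0 0.036", grip_force=13)

```text
time_s: 17.35
eef_pos: [493.1, 229.2, 170.5]
ee_rot: [-1.566, -0.005, -0.414]
wrist_force: [0.1, -0.6, 9.7]
opening: 36.7
```

>>> send_rows(deltas="0 0 0 0 0.036; 0 0 0 0 0.036; 0 0 0 0 0.036", grip_force=14)

```text
time_s: 17.65
eef_pos: [493.1, 229.2, 170.5]
ee_rot: [-1.566, -0.005, -0.414]
wrist_force: [-0.0, -1.0, 9.8]
opening: 36.4
```

>>> send_rows(deltas="0 0 0 0 0.035; 0 0 0 0 0.035; 0 0 0 0 0.035", grip_force=14)

```text
time_s: 17.95
eef_pos: [493.2, 229.3, 170.6]
ee_rot: [-1.566, -0.005, -0.414]
wrist_force: [-0.5, -0.6, 10.4]
opening: 35.8
```

>>> send_rows(deltas="0 0 0 0 0.0345; 0 0 0 0 0.0345; 0 0 0 0 0.0345", grip_force=15)

```text
time_s: 18.25
eef_pos: [493.2, 229.3, 170.7]
ee_rot: [-1.566, -0.005, -0.414]
wrist_force: [-1.0, 0.5, 11.6]
opening: 34.8
```

>>> send_rows(deltas="0 0 0.001 0 0.0338; 0 0 0.001 0 0.0338; 0 0 0.001 0 0.0338", grip_force=15.5)

```text
time_s: 18.55
eef_pos: [492.8, 229.2, 170.8]
ee_rot: [-1.566, -0.004, -0.414]
wrist_force: [-0.4, 0.5, 8.0]
opening: 33.9
```

>>> send_rows(deltas="0 0 0 0 0.0332; 0 0 0 0 0.0332; 0 0 0 0 0.0332", grip_force=16)

```text
time_s: 18.85
eef_pos: [492.9, 229.3, 170.9]
ee_rot: [-1.566, -0.004, -0.414]
wrist_force: [-0.1, -0.2, 8.1]
opening: 33.1
```

>>> send_rows(deltas="0 0 0 0 0.032; 0 0 0 0 0.032; 0 0 0 0 0.032", grip_force=13)

```text
time_s: 19.15
eef_pos: [493.0, 229.3, 171.0]
ee_rot: [-1.566, -0.004, -0.414]
wrist_force: [-1.7, 0.7, 8.8]
opening: 32.4
```

>>> send_rows(deltas="0 0 0 0 0.031; 0 0 0 0 0.031; 0 0 0 0 0.031", grip_force=13)

```text
time_s: 19.45
eef_pos: [493.0, 229.4, 171.2]
ee_rot: [-1.566, -0.004, -0.414]
wrist_force: [1.1, -0.6, 8.4]
opening: 31.6
```

The load has dropped: 13 N now moves past where 14–15 N stalled, so the skirt is giving. I'll follow it in at the low cap until it climbs.

>>> send_rows(deltas="0 0 0 0 0.03; 0 0 0 0 0.03; 0 0 0 0 0.03", grip_force=13)

```text
time_s: 19.75
eef_pos: [493.1, 229.3, 171.2]
ee_rot: [-1.566, -0.004, -0.414]
wrist_force: [0.2, -0.7, 9.8]
opening: 30.4
```

>>> send_rows(deltas="0 0 0 0 0.0285; 0 0 0 0 0.0285; 0 0 0 0 0.0285; 0 0 0 0 0.0285", grip_force=13)

```text
time_s: 20.15
eef_pos: [493.1, 229.4, 171.2]
ee_rot: [-1.566, -0.004, -0.414]
wrist_force: [-1.0, 0.3, 9.5]
opening: 30.6
```

>>> send_rows(deltas="0 0 0 0 0.0285; 0 0 0 0 0.0285; 0 0 0 0 0.0285", grip_force=15)

```text
time_s: 20.45
eef_pos: [493.1, 229.4, 171.3]
ee_rot: [-1.565, -0.005, -0.414]
wrist_force: [-0.6, -0.7, 9.4]
opening: 30.0
```

The load is climbing steeply again: 13 N stalls at 30.6 mm and 15 N at 30.0 mm. That's about 4.8 mm of run-in after giving near 15 N, so the skirt is tucked. Now I'll open the jaws.

>>> send_rows(deltas="0 0 0.001 0 0.034; 0 0 0.001 0 0.04; 0 0 0.001 0 0.046; 0 0 0.001 0 0.052; 0 0 0.001 0 0.058", grip_force=8)

```text
time_s: 20.95
eef_pos: [490.4, 228.1, 168.5]
ee_rot: [-1.572, 0.001, -0.415]
wrist_force: [-0.6, 0.3, -0.6]
opening: 53.3
```

>>> send_rows(deltas="0 0 0 0 0.062; 0 0 0 0 0.0645; 0 0 0 0 0.0645; 0 0 0 0 0.0645", grip_force=8)

```text
time_s: 21.35
eef_pos: [490.4, 227.8, 168.5]
ee_rot: [-1.573, 0.001, -0.415]
wrist_force: [0.3, -0.9, -2.5]
opening: 64.0
```

Run:
```python
from h import *
c=snap('wrist','w10');g=c['pixels'].max(2);m=g[170:250]<48
print([170+next((i for i in range(80) if m[i,u-2:u+3].mean()>.7),-1) for u in(285,287,289,346,348,350,352)],g[160:200,317].tolist())
row=g[230,250:390]<60;print(np.flatnonzero(np.diff(row.astype(int)))+250)
```

```text
[220, 220, 221, 221, 221, 220, 220] [125, 124, 122, 118, 116, 115, 115, 115, 117, 115, 111, 107, 104, 103, 102, 102, 102, 111, 143, 174, 177, 144, 103, 85, 75, 64, 60, 69, 87, 101, 104, 105, 108, 110, 109, 104, 88, 61, 44, 44]
[250 272 291 342 362]
```

>>> send_rows(deltas="0 0 0.002 0 0.065; 0 0 0.004 0 0.065; 0 0 0.006 0 0.065; 0 0 0.008 0 0.065; 0 0 0.01 0 0.065")

```text
time_s: 21.9
eef_pos: [490.9, 228.3, 179.5]
ee_rot: [-1.571, -0.0, -0.415]
wrist_force: [-0.0, 0.6, -2.1]
opening: 64.9
```

>>> send_rows(deltas="0 0 0.003 0 0.065; 0 0 0.006 0 0.065; 0 0 0.009 0 0.065; 0 0 0.01 0 0.065; 0 0 0.01 0 0.065")

```text
time_s: 22.4
eef_pos: [491.0, 228.3, 189.5]
ee_rot: [-1.57, -0.0, -0.415]
wrist_force: [0.3, -0.4, -2.3]
opening: 65.2
```

Run:
```python
from h import *
c=snap('wrist','w11');s=snap('side','s11');o=readout.get_obs();print(o['eef_pos'],o['wrist_force'],o['opening'])
for k in('side0','s8','s11'):
    g=np.load(f'pics/{k}.npz')['pixels'].astype(int).sum(2)
    for v in (304,308,312): print(k,v,(g[v,252:288]).tolist())
```

```text
[490.82987112 228.23082702 189.16607223] [-0.63100294 -0.95644715 -2.13656966] 65.08563603650356
side0 304 [386, 344, 304, 286, 276, 273, 268, 252, 283, 306, 313, 317, 321, 308, 311, 296, 289, 288, 307, 316, 312, 314, 314, 313, 306, 287, 267, 290, 312, 316, 317, 315, 319, 324, 320, 313]
side0 308 [259, 275, 278, 274, 285, 303, 293, 268, 212, 219, 263, 286, 298, 305, 307, 322, 316, 323, 317, 308, 308, 297, 270, 256, 218, 183, 161, 190, 254, 300, 316, 320, 308, 296, 293, 285]
side0 312 [304, 310, 306, 298, 292, 283, 258, 210, 160, 152, 160, 184, 192, 210, 222, 225, 223, 214, 219, 217, 214, 202, 180, 166, 149, 143, 132, 160, 203, 254, 281, 283, 294, 301, 300, 303]
s8 304 [412, 367, 331, 301, 298, 301, 283, 264, 299, 330, 339, 335, 342, 339, 324, 316, 306, 307, 322, 337, 336, 336, 336, 336, 325, 304, 281, 309, 327, 322, 291, 235, 244, 286, 297, 267]
s8 308 [295, 290, 296, 306, 302, 314, 316, 278, 229, 242, 283, 308, 324, 337, 333, 338, 332, 339, 332, 332, 322, 316, 287, 270, 240, 197, 170, 147, 131, 151, 153, 137, 145, 133, 141, 132]
s8 312 [325, 327, 330, 320, 317, 304, 274, 225, 163, 168, 168, 190, 202, 225, 234, 242, 240, 235, 236, 234, 220, 211, 203, 167, 159, 148, 144, 141, 128, 124, 141, 121, 130, 131, 134, 138]
s11 304 [410, 370, 330, 300, 299, 297, 281, 268, 298, 332, 333, 337, 341, 334, 317, 313, 305, 304, 319, 332, 335, 339, 340, 332, 327, 312, 284, 292, 296, 288, 225, 203, 210, 237, 259, 215]
s11 308 [290, 296, 299, 291, 300, 312, 311, 274, 225, 238, 286, 308, 321, 325, 338, 339, 335, 334, 336, 334, 325, 310, 292, 269, 239, 199, 162, 143, 149, 147, 149, 145, 148, 129, 131, 137]
s11 312 [327, 327, 318, 316, 320, 304, 278, 232, 165, 155, 167, 187, 210, 225, 233, 234, 239, 236, 234, 241, 233, 213, 199, 165, 154, 143, 148, 148, 124, 130, 123, 133, 140, 129, 134, 138]
```

The crimper is off cleanly: the force reads −2.1 N and the bottle hasn't moved. Now I'll carry it back along the same path.

>>> send_rows(deltas="0 0 0.01 0 0.065; 0 0 0.025 0 0.065; 0 0 0.04 0 0.065; 0 0 0.048 0 0.065")

```text
time_s: 22.9
eef_pos: [491.6, 228.6, 239.3]
ee_rot: [-1.568, -0.002, -0.415]
wrist_force: [0.4, -0.0, -3.1]
opening: 64.7
```

>>> send_rows(deltas="0.012 -0.006 0 0 0.065; 0.03 -0.02 0 0 0.065; 0.045 -0.045 0 0 0.065; 0.055 -0.071 0 0 0.065; 0.058 -0.1 0 0 0.065")

```text
time_s: 23.4
eef_pos: [550.1, 127.0, 236.1]
ee_rot: [-1.572, 0.001, -0.415]
wrist_force: [1.1, -0.9, -2.0]
opening: 65.1
```

>>> send_rows(deltas="0.003 -0.03 0 0 0.065; 0.006 -0.06 0 0 0.065; 0.01 -0.09 0 0 0.065; 0.014 -0.12 0 0 0.065; 0.017 -0.15 0 0 0.065")

```text
time_s: 23.9
eef_pos: [566.0, -23.6, 236.5]
ee_rot: [-1.572, 0.001, -0.416]
wrist_force: [0.5, 0.3, -3.5]
opening: 65.3
```

>>> send_rows(deltas="0.003 -0.03 0 0 0.065; 0.006 -0.06 0 0 0.065; 0.01 -0.09 0 0 0.065; 0.013 -0.12 0 0 0.065; 0.017 -0.15 0 0 0.065")

```text
time_s: 24.4
eef_pos: [582.7, -173.6, 236.3]
ee_rot: [-1.571, 0.002, -0.416]
wrist_force: [1.1, 0.3, -2.8]
opening: 64.8
```

>>> send_rows(deltas="0.003 -0.03 0 0 0.065; 0.005 -0.06 0 0 0.065; 0.0055 -0.077 0 0 0.065; 0.0055 -0.081 0 0 0.065; 0.0055 -0.081 0 0 0.065")

```text
time_s: 24.9
eef_pos: [588.1, -253.1, 236.5]
ee_rot: [-1.571, 0.001, -0.416]
wrist_force: [0.2, -0.6, -1.9]
opening: 64.6
```

Run:
```python
from h import *
y=-0.415;ex=np.array([np.cos(y),np.sin(y),0]);ey=np.array([-np.sin(y),np.cos(y),0])
c=snap('wrist','w12');o=readout.get_obs();T=o['eef_pos'];print(T,o['wrist_force'],o['opening'])
g=c['pixels'].max(2);m=g[170:250]<48
print([170+next((i for i in range(80) if m[i,u-2:u+3].mean()>.7),-1) for u in(285,287,289,346,348,350,352)],g[160:200,317].tolist())
hs=cv2.cvtColor(c['pixels'],cv2.COLOR_RGB2HSV);m=cv2.inRange(hs,(0,90,20),(20,255,255))
n,l,st,ce=cv2.connectedComponentsWithStats(m[:, 250:390])
print([(st[i].tolist()) for i in range(1,n) if st[i,4]>40])
for r in(34,):
  for z in(26,0): print(z,[proj(c,np.array([588.3,-253,z])+a*ex+b*ey,True) for a,b in((-34,0),(0,34),(0,-34))])
# head width
for r in(195,200,205,210): 
    print(r,g[r,280:356].tolist())
```

```text
[ 588.23280079 -252.33856413  236.82289692] [-0.27375635  0.46654849 -2.68494913] 64.95549221307101
[219, 219, 219, 219, 219, 219, 219] [57, 55, 54, 55, 55, 58, 57, 57, 60, 60, 66, 88, 102, 108, 113, 115, 114, 113, 114, 112, 111, 105, 96, 86, 80, 68, 60, 64, 80, 94, 101, 104, 106, 109, 108, 104, 88, 61, 44, 42]
[[43, 156, 51, 40, 1264], [0, 303, 140, 12, 1261]]
26 [array([318.6, 154.7]), array([345.4, 181.5]), array([291.8, 181.6])]
0 [array([318.5, 153.2]), array([343.7, 178.3]), array([293.4, 178.4])]
195 [220, 221, 221, 221, 219, 218, 218, 218, 219, 221, 221, 219, 217, 214, 203, 165, 115, 76, 65, 78, 92, 98, 100, 101, 102, 104, 104, 107, 107, 108, 109, 109, 109, 109, 106, 104, 103, 104, 104, 106, 107, 109, 107, 108, 106, 106, 105, 104, 103, 103, 100, 99, 99, 94, 84, 69, 65, 77, 90, 108, 153, 196, 214, 218, 219, 219, 219, 218, 217, 216, 216, 215, 214, 216, 217, 217]
200 [220, 220, 220, 220, 220, 220, 220, 219, 219, 218, 218, 215, 198, 158, 97, 75, 92, 99, 102, 104, 105, 106, 107, 105, 100, 94, 90, 89, 89, 89, 88, 84, 76, 66, 61, 59, 59, 56, 58, 58, 62, 74, 85, 88, 88, 88, 87, 87, 88, 93, 100, 104, 105, 103, 102, 101, 100, 96, 85, 83, 139, 192, 212, 215, 214, 213, 212, 211, 211, 213, 214, 216, 216, 215, 214, 214]
205 [219, 219, 217, 214, 214, 216, 219, 220, 220, 217, 203, 164, 115, 100, 99, 99, 100, 100, 101, 101, 101, 102, 101, 99, 99, 103, 104, 104, 103, 103, 103, 102, 100, 102, 102, 102, 104, 103, 103, 104, 103, 104, 103, 103, 103, 103, 103, 102, 102, 98, 93, 91, 91, 94, 96, 98, 99, 97, 98, 98, 95, 99, 134, 180, 209, 215, 216, 216, 217, 217, 217, 217, 216, 215, 215, 216]
210 [223, 223, 222, 221, 220, 221, 220, 220, 218, 213, 190, 149, 112, 99, 99, 100, 100, 99, 99, 100, 98, 97, 96, 93, 90, 89, 87, 85, 84, 84, 84, 84, 87, 87, 88, 89, 91, 92, 96, 97, 97, 96, 94, 93, 92, 91, 91, 93, 95, 98, 97, 96, 96, 95, 98, 98, 99, 97, 96, 96, 97, 105, 134, 176, 206, 213, 213, 214, 214, 213, 213, 215, 215, 216, 216, 217]
```

The head is centred to about 1.4 mm across the handles relative to the cup, so I'll correct that and lower it.

>>> send_rows(deltas="0.0007 0.001 -0.01 0 0.065; 0.0007 0.001 -0.035 0 0.065; 0.0007 0.001 -0.065 0 0.065; 0.0007 0.001 -0.09 0 0.065; 0.0007 0.001 -0.1 0 0.065")

```text
time_s: 25.45
eef_pos: [587.3, -249.9, 133.8]
ee_rot: [-1.571, 0.006, -0.414]
wrist_force: [0.8, 0.8, -2.8]
opening: 64.7
```

>>> send_rows(deltas="0 0 -0.004 0 0.065; 0 0 -0.008 0 0.065; 0 0 -0.012 0 0.065; 0 0 -0.014 0 0.065; 0 0 -0.014 0 0.065")

```text
time_s: 25.95
eef_pos: [589.2, -251.8, 123.6]
ee_rot: [-1.571, -0.001, -0.415]
wrist_force: [0.1, 0.8, -2.5]
opening: 64.9
```

>>> send_rows(deltas="0 0 -0.002 0 0.065; 0 0 -0.004 0 0.065; 0 0 -0.006 0 0.065; 0 0 -0.008 0 0.065; 0 0 -0.008 0 0.065")

```text
time_s: 26.45
eef_pos: [588.8, -251.7, 114.8]
ee_rot: [-1.571, 0.001, -0.415]
wrist_force: [-0.5, 0.7, -2.8]
opening: 65.2
```

>>> send_rows(deltas="0 0 -0.002 0 0.065; 0 0 -0.004 0 0.065; 0 0 -0.006 0 0.065; 0 0 -0.009 0 0.065; 0 0 -0.01 0 0.065")

```text
time_s: 26.95
eef_pos: [588.9, -251.7, 104.7]
ee_rot: [-1.571, 0.001, -0.415]
wrist_force: [-0.1, 0.0, -2.9]
opening: 65.2
```

>>> send_rows(deltas="0 0 -0.001 0 0.065; 0 0 -0.002 0 0.065; 0 0 -0.003 0 0.065; 0 0 -0.004 0 0.065; 0 0 -0.004 0 0.065")

```text
time_s: 27.45
eef_pos: [589.9, -252.3, 102.8]
ee_rot: [-1.571, -0.003, -0.415]
wrist_force: [-2.0, -1.2, 4.7]
opening: 65.1
```

It touches the floor of the cup at about the expected height. I'll relieve the push, open slowly and retreat.

>>> send_rows(deltas="0 0 0.0015 0 0.065; 0 0 0.0015 0 0.066; 0 0 0.0015 0 0.067; 0 0 0.0015 0 0.07; 0 0 0.0015 0 0.075")

```text
time_s: 27.95
eef_pos: [589.1, -251.6, 102.4]
ee_rot: [-1.571, 0.0, -0.415]
wrist_force: [0.4, 0.4, 0.4]
opening: 71.3
```

>>> send_rows(deltas="0 0 0 0 0.085; 0 0 0 0 0.087; 0 0 0 0 0.087; 0 0 0 0 0.087")

```text
time_s: 28.35
eef_pos: [589.1, -251.8, 102.8]
ee_rot: [-1.571, -0.0, -0.415]
wrist_force: [0.4, 0.0, 0.5]
opening: 86.5
```

>>> send_rows(deltas="0 0 0.01 0 0.087; 0 0 0.03 0 0.087; 0 0 0.06 0 0.087; 0 0 0.1 0 0.087; 0 0 0.14 0 0.087")

```text
time_s: 28.85
eef_pos: [588.8, -251.8, 244.9]
ee_rot: [-1.571, -0.0, -0.415]
wrist_force: [1.4, -0.6, -0.3]
opening: 87.1
```

>>> send_rows(deltas="0 0 0.006 0 0.087; 0 0 0.006 0 0.087; 0 0 0.006 0 0.087")

```text
time_s: 29.15
eef_pos: [588.4, -251.4, 247.8]
ee_rot: [-1.57, 0.002, -0.415]
wrist_force: [0.7, -0.2, -0.2]
opening: 86.9
```

Run:
```python
from h import *
c=snap('wrist','w13');s=snap('side','s13');t=snap('top','t13');o=readout.get_obs();print(o['eef_pos'],o['wrist_force'],o['opening'])
# compare w13 with w1 geometry: sleeve blobs, cup
im=c['pixels'];h=im[150:222,262:372].max(2);n,l,st,ce=cv2.connectedComponentsWithStats((h<45).astype('uint8'))
for i in range(1,n):
    if st[i,4]>60:
        ys,xs=np.where(l==i);k=np.argsort(ys)[-12:];print(st[i],atz(c,xs[k].mean()+262,ys[k].mean()+150,148,True))
for k in('side','top'):
    a=np.load(f'pics/{k}0.npz')['pixels'].astype(int);b=np.load(f'pics/{"s" if k=="side" else "t"}13.npz')['pixels'].astype(int)
    for nm,p,w in(('crimper',(588,-253,80),22),('rack',(489,228,60),22)):
        q=proj(np.load(f'pics/{k}0.npz'),p).astype(int);A=a[q[1]-w:q[1]+w,q[0]-w:q[0]+w].sum(2).astype(np.float32);B=b[q[1]-w:q[1]+w,q[0]-w:q[0]+w].sum(2).astype(np.float32)
        print(k,nm,'shift px',cv2.phaseCorrelate(A,B),'meandiff',np.abs(A-B).mean())
```

```text
[ 588.39156566 -251.57075212  246.92169234] [0.76855624 0.12683085 0.23042644] 87.00718384142914
[ 21  30  20  30 350] [ 582.2 -280.8  148. ]
[ 71  30  19  30 339] [ 604.5 -229.3  148. ]
side crimper shift px ((0.5217683315530408, 0.5935197022968559), 1.0142350860878273) meandiff 9.594524
side rack shift px ((0.40148458842816837, 0.5241688540833813), 1.0053319733231156) meandiff 5.3600206
top crimper shift px ((0.2549327626699416, 0.7564615430288377), 0.7543782071714048) meandiff 50.396694
top rack shift px ((0.4479840384610121, 0.5259610142612878), 1.0112997820347915) meandiff 38.976757
```

```bash
python3 -c "
from h import *
print(robot.finish_job())"
```

```text
the job is handed in; nothing more can be done
None
```

I crimped the pump, stood the crimper back in its wooden cup and handed the job in at about 29 s of the 64 s allowed. I did not look directly at the tucked skirt; that it gave rests on the squeeze readings below.

**What the squeeze and last checks showed**
- **Fully home:** before squeezing, the side view put the crimper's underside at z≈74.5 mm, against 74 mm expected. It was carrying about 11 N downward. That rose to about 14 N at times during the squeeze, above the 5–10 N suggested.
- **Skirt:** the load rose at about 1 N per mm and the skirt gave near 15 N a handle. The handles ran in about 4.8 mm, then the load climbed steeply. I stopped at a 15 N force cap.
- **Lift-off:** the wrist carried only the tool's weight, and the bottle had not moved in the side view.
- **At the end:** the crimper and rack match the first side picture to under 1 px, apart from a constant 0.5 px offset of the method. The handle tops are where they started, and the raised, open gripper touches nothing. I did not check the beaker and oil bottle again, but nothing came near them.

**What failed or disagreed**
- **First grasp:** it closed on air, because the fingertips were about 35–40 mm higher over the handles than the tool data implied. I lowered the gripper and used contact to confirm the grip.
- **Slip:** the tool slid about 6 mm in the grip during the carry, so it seated and stood down at different readings than planned.
- **Top view:** its comparison with the start was inconclusive (large brightness difference, weaker match at the crimper).

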